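# Slide the variable capacitor between the power supply and the tuner onto the test mat

## Robot

A 6-joint arm with a two-finger parallel gripper is mounted at the origin on the work surface. World frame = base frame: x ahead of the robot, y to its left, z up, the work surface at z = 0. Lengths are in m, angles in rad, forces in N, time in s.
With the tool pointing down it reaches from about 0.325 to 0.85 m from the base axis. Payload 4.4 kg.
Tool frame: the origin (TCP) lies on the mounting face of the last link; the fingertips stand 199 mm ahead of it and the grasp point (between the pads) lies 180 mm ahead of it; z points along the fingers, y is the direction in which the jaws open and shut (so a half turn about z gives the same grasp; the last joint's range is limited). The gripper opens to 94 mm and grips with 3 to 60 N. Pads are 16 mm wide; open, the fingers measure 119 mm over their backs; the gripper's body (75 mm by 177 mm) begins 78 mm behind the grasp point.
Start: joints at [-1.262, 0.207, 1.542, -0, 1.393, -0.15], TCP at [0.255, -0.516, 0.405] pointing down, gripper open.
Joint ranges: [-2.73, 2.73], [-0.86, 2.22], [0.23, 2.46], [-1.11, 4.25], [0.08, 2.63], [-2.82, 2.82]. Speed limits (rad/s): [2.79, 2.79, 3.14, 3.14, 3.14, 3.14].

## Interface

Orientations are given as a unit quaternion [x, y, z, w].
In Python, from station import ctrl gives the robot as it stands.
- The arm moves only by the shell command python3 -m crank 'ROWS' [FORCE]. ROWS is JSON, a list of rows, each a list of 5 numbers: the shift along the tool's x, y, z in m, then the turn about the tool's z in degrees, then the closure, from 0 (fully open) to 1 (shut). A call has 1 to 10 rows; each row is the pose to reach, as a shift and turn from the pose commanded when the call began, along the tool's axes at that moment; what a row does not reach only later rows make up. A row lasts 1/8 s, in which the tool goes at most 62.5 mm and 10.7 degrees, less where a joint would pass 70% of its speed; a pose out of reach is approached as far as the arm can. A call with a gripper value outside its range is refused whole. The fingers move at their own pace and stop on an object; FORCE is the grip in N (left out, the last holds). Time passes only in rows, so rows that repeat a pose let the fingers close. It gives the time, the measured TCP pose, the force and the opening at its end, in the units of the state.
- ctrl.sense(): the state, without advancing time (a new reading comes with each control period).
- ctrl.grab_frame(name): name is "side" or "top"; returns a dict with "image" (384x512x3 uint8, red, green, blue), "fx", "fy", "cx", "cy" (pixels), "view" (4x4, takes a point from world to camera coordinates). Camera axes: x right, y up, looking along -z (the intrinsics and any distortion apply to the point x, -y, -z); pixel columns grow to the right and rows downward; lengths in m; the calibration is good to about 2 mm. A picture is of the moment at which its call begins. There is no depth.
- ctrl.job_done(): hands the job in, once; it reports no verdict.
The state is a dict: "time_s": time; "qpos": joint angles; "dq": joint speeds; "joint_torque": joint torques, N m; "eef_pos": TCP position; "ee_rot": TCP orientation; "wrist_force": force on the tool from outside, world axes, zero at the start; "ft_torque": the same for the moment, N m; "width": opening from 0.0 (shut) to 1.0 (fully open).
Only numpy, scipy, OpenCV 4.12 (cv2) and the standard library are available. Lean on these libraries where they do the work, as an engineer would, in place of code of your own. Each camera call takes 0.05 s, during which the arm holds its last target. There are 200 camera calls.

## Task

Push the cream ceramic variable capacitor along the desk, straight through the narrow gap between the power supply and the antenna tuner, and on until its whole base rests on the black test mat on the other side. Its plates are delicate, so only push it with the fingers: never pick it up or tip it. Leave the power supply's toggle and the other things on the desk undisturbed, and finish with the hand clear of everything.

Things in the scene. Friction and masses are not known exactly. Their poses are not given: they have to be found in the camera images.
- capacitor: Loose cream ceramic variable capacitor, about 0.3 kg: solid block 56 mm (x) by 70 mm (y) by 24 mm high with flat upright sides, where it is pushed; on it a round stack of plates (48 mm across, top at 40 mm) and a brass stub (top 48 mm). Origin: centre of its underside. Starts on either side of the gap, turned up to 0.35 rad and about 16 mm off the gap's line; fits through with its y along the gap.
- supply: Power supply: white metal box fixed to the desk, 140 mm (x) by 100 mm (y) by 42 mm high. Origin: centre of its underside. Its flat face at its own x = -70 mm is one wall of the gap, which runs along its y axis for 100 mm. The front panel with two brass terminals and the toggle is the opposite face, x = +70 mm.
- tuner: Antenna tuner: dark grey metal box with a bright top plate fixed to the desk, 110 mm (x) by 100 mm (y) by 40 mm high, parallel to the supply, on the robot's side of it, ends up to 8 mm out of line with the supply's. Origin: centre of its underside. Its face at its own x = +55 mm is the other wall of the gap, 62 to 64.5 mm wide. Two knobs stick out 14 mm from the opposite face.
- mat: Black rubber test mat, 120 by 120 mm, flat on the desk (about 1 mm, no edge to catch on), parallel to the supply, always on the other side of the gap from the capacitor. Its near edge lies 20 to 55 mm past the supply's end; its centre is up to about 16 mm off the gap's centre line. Origin: centre of its underside.
- cap_corner0 (a point): A bottom corner of the capacitor's ceramic block, at x = 28 mm, y = 35 mm in the capacitor's frame.
- cap_corner1 (a point): A bottom corner of the capacitor's ceramic block, at x = -28 mm, y = 35 mm in the capacitor's frame.
- cap_corner2 (a point): A bottom corner of the capacitor's ceramic block, at x = -28 mm, y = -35 mm in the capacitor's frame.
- cap_corner3 (a point): A bottom corner of the capacitor's ceramic block, at x = 28 mm, y = -35 mm in the capacitor's frame.
- toggle (a joint): Small chrome toggle on the supply's front panel (the face away from the gap), 18 mm long, 22 mm above the desk. 0 = down (off, as it starts), 0.7 rad = up (on). Leave it down.
- canister: Bystander: clear plastic canister with a white screw lid, 58 mm across, 66 mm high, upright. Origin: centre of its underside.
- handheld: Bystander: black handheld transceiver standing upright, 36 by 60 by 110 mm, with an antenna up to 185 mm. Origin: centre of its underside.
- paddle_key: Bystander: brass paddle key, base 75 by 60 mm, 38 mm high. Origin: centre of its underside.
- magnifier: Bystander: magnifier lying flat, lens 72 mm across, with a tortoiseshell handle reaching 125 mm from the lens centre along its y; 16 mm high. Origin: under the lens centre.
- mug: Bystander: mug 78 mm across, 85 mm high, handle at its y. Origin: centre of its underside.
- screwdriver: Bystander: screwdriver 170 mm long lying along its x. Origin: underside, at mid-length.
- toroid: Bystander: grey ring core lying flat, 42 mm across, 14 mm high. Origin: centre of its underside.

How it is judged:
By the outcome, as a careful person would: the job done as asked, in the order asked, and still so for the second after the job is handed in, with the robot touching nothing.
It also fails if it takes over 67 s, if anything falls off the work surface, if the arm or the gripper's body presses on something with over 40 N, if the wrist force passes 120 N, or if a joint passes its speed limit or range.

## Working session

There is one attempt and no reset: what is moved stays moved. The work goes in short steps, Python scripts to look and compute and a shell command to move; the robot and the scene stay as the last step left them, time stands still between calls to the robot, and variables do not carry over. Pictures are saved under pics/ and viewed, about 8 in all and at most 12, crops included, and the job is handed in when it is done.

```bash
ls; mkdir -p pics; python3 - <<'E'
from station import ctrl
import cv2,numpy as np
for n in("top","side"):
    f=ctrl.grab_frame(n); cv2.imwrite(f"pics/{n}0.png",f["image"][:,:,::-1]); print(n,{k:(np.round(v,3).tolist() if k!="image" else 0) for k,v in f.items()})
    np.savez(f"{n}0.npz",**f)
s=ctrl.sense();print(s)
E
```

```text
pics
top {'image': 0, 'fx': 370.197, 'fy': 370.197, 'cx': 256.646, 'cy': 190.162, 'view': [[-0.027, -1.0, 0.001, 0.003], [0.983, -0.026, 0.184, -0.595], [-0.183, 0.006, 0.983, -0.872], [0.0, 0.0, 0.0, 1.0]]}
side {'image': 0, 'fx': 355.448, 'fy': 355.448, 'cx': 259.135, 'cy': 197.429, 'view': [[0.997, -0.075, -0.021, -0.588], [0.058, 0.538, 0.841, -0.083], [-0.052, -0.84, 0.541, -0.956], [0.0, 0.0, 0.0, 1.0]]}
{'time_s': 0.1, 'qpos': array([-1.26252556e+00,  2.07367269e-01,  1.54278342e+00,  5.22925402e-06,
        1.39350519e+00, -1.50487847e-01]), 'dq': array([ 0.00078164, -0.00060889, -0.00240447, -0.00154695, -0.00097097,
       -0.00027634]), 'joint_torque': array([ 2.23456215e-05, -3.71861279e+01, -2.82292628e+01,  7.00727943e-02,
        3.11504037e-02, -4.71074418e-05]), 'eef_pos': array([ 0.25453012, -0.51524353,  0.40360118]), 'ee_rot': array([ 9.73807299e-01,  2.27372559e-01, -7.87357265e-05, -1.02860499e-03]), 'wrist_force': array([-0.08366089,  0.92524313,  0.07193451]), 'ft_torque': array([ 0.0647927 ,  0.02419787, -0.00715566]), 'width': 1.0008450566095446}
```

View pics/top0.png

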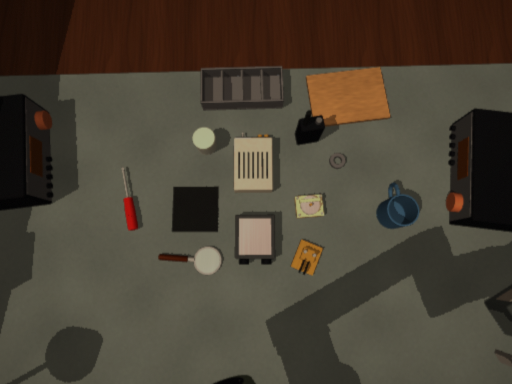

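View pics/side0.png

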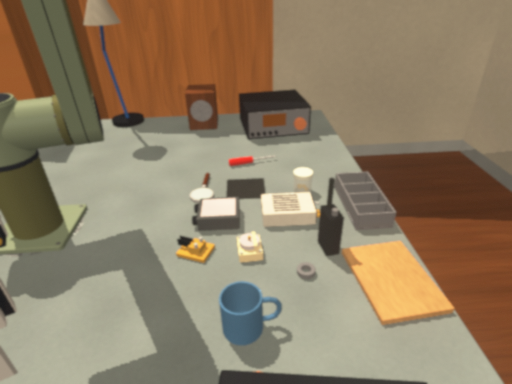

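The top view shows the capacitor at (310,206), supply at (253,163), tuner at (255,238) and mat at (195,209). The push runs toward +y, which is left in this view. Next I'll enlarge both views for corner positions.

```bash
python3 - <<'E'
import cv2,numpy as np
t=np.load("top0.npz")["image"][:,:,::-1]; s=np.load("side0.npz")["image"][:,:,::-1]
cv2.imwrite("pics/topc.png",cv2.resize(t[125:275,165:365],None,fx=4,fy=4,interpolation=cv2.INTER_CUBIC))
cv2.imwrite("pics/sidec.png",cv2.resize(s[165:285,175:335],None,fx=5,fy=5,interpolation=cv2.INTER_CUBIC))
E
```

```text
(no output)
```

View pics/topc.png

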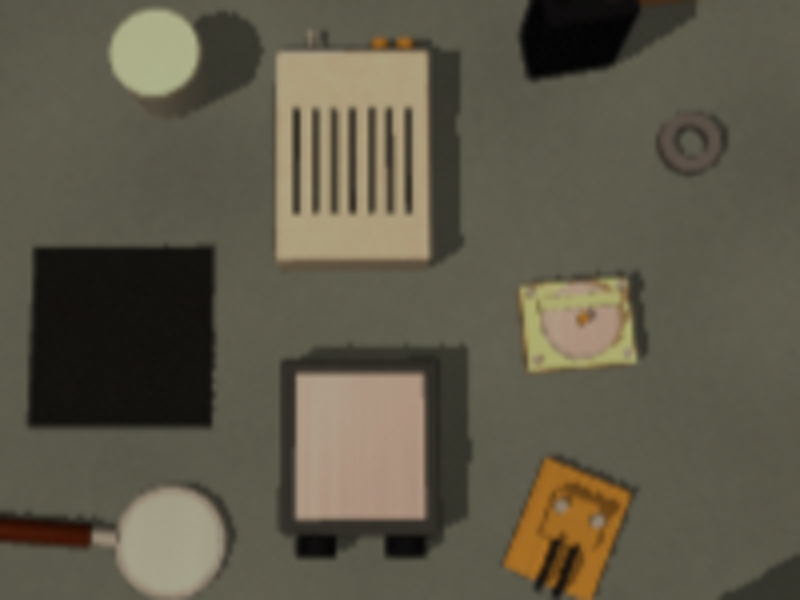

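View pics/sidec.png

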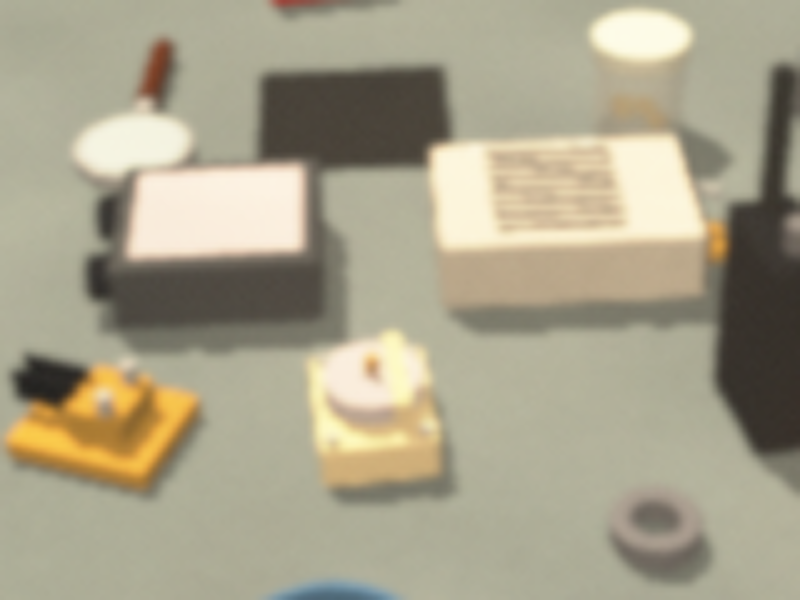

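```bash
cat > h.py <<'E'
import numpy as np
from scipy.optimize import least_squares
C={n:dict(np.load(n+"0.npz")) for n in("top","side")}
def ray(n,u,v):
    c=C[n];V=c["view"];d=np.array([(u-c["cx"])/c["fx"],-(v-c["cy"])/c["fy"],-1.])
    R=V[:3,:3];return -R.T@V[:3,3],R.T@d
def onz(n,u,v,z):
    o,d=ray(n,u,v);return o+d*(z-o[2])/d[2]
def tri(a,b):
    (o1,d1),(o2,d2)=ray("top",*a),ray("side",*b)
    k=np.linalg.lstsq(np.c_[d1,-d2],o2-o1,rcond=None)[0];p,q=o1+k[0]*d1,o2+k[1]*d2
    return (p+q)/2,np.linalg.norm(p-q)
T=lambda u,v:(165+(u+.5)/4-.5,125+(v+.5)/4-.5)
S=lambda u,v:(175+(u+.5)/5-.5,165+(v+.5)/5-.5)
E
python3 - <<'E'
from h import *
np.set_printoptions(precision=4,suppress=True)
# corner order: +y+x, -y+x, -y-x, +y-x  (top view: TL TR BR BL)
D=dict(supply=(.042,.14,.1,[(276,50),(429,50),(430,262),(276,262)],[(683,135),(704,235),(440,247),(430,148)]),
tuner=(.040,.11,.1,[(281,360),(438,358),(437,532),(281,532)],[(320,160),(322,258),(110,262),(127,165)]),
mat=(.001,.12,.12,[(34,247),(213,247),(211,426),(28,426)],[(442,68),(450,162),(258,165),(262,72)]),
cap=(.024,.056,.07,[(519,287),(628,277),(637,362),(529,372)],[(432,350),(440,448),(324,458),(308,362)]))
for n,(z,sx,sy,t,s) in D.items():
    tr=[tri(T(*a),S(*b)) for a,b in zip(t,s)]
    print(n,"tri z",np.array([p[2] for p,_ in tr]),"gap",np.array([g for _,g in tr]), "tri ctr",np.mean([p for p,_ in tr],0))
    for nm,P in(("top",np.array([onz("top",*T(*a),z)[:2] for a in t])),("side",np.array([onz("side",*S(*a),z)[:2] for a in s]))):
        M=np.array([[sx,sy],[sx,-sy],[-sx,-sy],[-sx,sy]])/2
        def f(q):
            c,s_=np.cos(q[2]),np.sin(q[2]);return (M@np.array([[c,s_],[-s_,c]])+q[:2]-P).ravel()
        r=least_squares(f,[*P.mean(0),0]);print("  ",nm,r.x,"rms",np.sqrt(np.mean(r.fun**2)), "P",P.ravel())
E
```

```text
supply tri z [0.04   0.0419 0.0409 0.0401] gap [0.0018 0.0039 0.0008 0.0011] tri ctr [ 0.6681 -0.0056  0.0407]
   top [ 0.6683 -0.0056 -0.0242] rms 0.0006200188666348514 P [ 0.74    0.0426  0.7373 -0.0571  0.5967 -0.0529  0.5993  0.0448]
   side [ 0.6673 -0.0077 -0.0309] rms 0.0018470703547008084 P [ 0.7418  0.04    0.7332 -0.0581  0.5959 -0.0546  0.5983  0.0417]
tuner tri z [0.0375 0.0406 0.0429 0.0407] gap [0.001  0.0006 0.0017 0.0021] tri ctr [ 0.4822 -0.005   0.0404]
   top [ 0.4828 -0.005  -0.0251] rms 0.0015357990294420254 P [ 0.5369  0.0428  0.5355 -0.0559  0.428  -0.0514  0.4306  0.0445]
   side [ 0.4813 -0.0046 -0.0464] rms 0.0026431153681176363 P [ 0.5363  0.0389  0.5348 -0.0552  0.4257 -0.0474  0.4284  0.0453]
mat tri z [-0.0013  0.0023  0.0062  0.002 ] gap [0.0035 0.0048 0.0003 0.0019] tri ctr [0.5592 0.1491 0.0023]
   top [ 0.5606  0.1493 -0.0228] rms 0.000717301749239419 P [0.6215 0.2076 0.6183 0.0888 0.4998 0.0911 0.503  0.2098]
   side [ 0.5578  0.1506 -0.0519] rms 0.003092884327960729 P [0.6181 0.2032 0.6133 0.0896 0.4987 0.0986 0.5009 0.211 ]
cap tri z [0.0195 0.0193 0.0198 0.0206] gap [0.0041 0.0026 0.0007 0.002 ] tri ctr [ 0.5572 -0.1482  0.0198]
   top [ 0.5568 -0.1476  0.0625] rms 0.00037526147336996524 P [ 0.5821 -0.1106  0.5867 -0.1813  0.5315 -0.1838  0.5269 -0.1145]
   side [ 0.557  -0.1532  0.0329] rms 0.0015419358887478018 P [ 0.5866 -0.1161  0.5846 -0.1878  0.5313 -0.1894  0.5254 -0.1193]
```

```bash
cat >> h.py <<'E'
YAW=-.0245
G=np.array([.5672,-.005]); U=np.array([-np.sin(YAW),np.cos(YAW)]); N=np.array([np.cos(YAW),np.sin(YAW)])
def togap(p): d=np.asarray(p)[:2]-G; return np.array([d@U,d@N])   # along, lateral (+x)
def goto(s,along,lat,tipz):
    from scipy.spatial.transform import Rotation as R
    r=R.from_quat(s["ee_rot"]);p=np.array([*(G+along*U+lat*N),tipz+.199])
    d=r.inv().apply(p-s["eef_pos"]); tx=r.as_matrix()[:,0]
    h=np.arctan2(tx[1],tx[0]);e=(YAW+np.pi/2-h+np.pi)%(2*np.pi)-np.pi
    print("shift mm",np.round(d*1e3,1),"turn deg",round(-np.degrees(e),2),"tip along/lat/z",np.round(togap(s["eef_pos"])*1e3,1),round((s["eef_pos"][2]-.199)*1e3,1),"F",np.round(s["wrist_force"],1),"t",s["time_s"])
E
python3 - <<'E'
from h import *
from station import ctrl
np.set_printoptions(precision=4,suppress=True)
for n,u,v,z in [("handheld base",530,78,0),("",612,65,0),("handheld top",525,30,.11),("key",547,458,.01),("key",635,490,.01),("supbot",353,268,0),("toroid",690,142,.01),("canister",155,50,.066)]:
    p=onz("top",*T(u,v),z);print(n,p,togap(p))
for c in [(.5568,-.1476),(.5606,.1493)]: print(togap(c))
goto(ctrl.sense(),togap((.5568,-.1476))[0],0,.10)
E
```

```text
handheld base [ 0.7298 -0.1273  0.    ] [-0.1183  0.1655]
 [ 0.7375 -0.1835  0.    ] [-0.1743  0.1746]
handheld top [ 0.7254 -0.1121  0.11  ] [-0.1032  0.1608]
key [ 0.4728 -0.125   0.01  ] [-0.1223 -0.0914]
key [ 0.4511 -0.1802  0.01  ] [-0.178  -0.1118]
supbot [ 0.6018 -0.0038  0.    ] [0.0021 0.0345]
toroid [ 0.6794 -0.2307  0.01  ] [-0.2229  0.1177]
canister [0.7338 0.1182 0.066 ] [0.1272 0.1636]
[-0.1428 -0.0069]
[ 0.1541 -0.0104]
shift mm [ 439.9 -192.4  105.1] turn deg -62.31 tip along/lat/z [-517.8 -300.1] 204.6 F [-0.1  0.9  0.1] t 0.1
```

```bash
python3 -m crank '[[0.05,-0.02,0,-8,0],[0.10,-0.045,0,-16,0],[0.15,-0.066,0,-24,0],[0.20,-0.088,0,-32,0],[0.25,-0.11,0,-40,0],[0.30,-0.13,0,-48,0],[0.35,-0.153,0,-56,0],[0.40,-0.175,0,-62.3,0],[0.44,-0.192,0,-62.3,0],[0.44,-0.192,0.0,-62.3,0]]' 5
python3 - <<'E'
from h import *
from station import ctrl
goto(ctrl.sense(),-.1428,0.001,.006)
E
```

```text
time_s: 1.35
eef_pos: [0.5653, -0.1461, 0.4039]
ee_rot: [0.714, 0.7, 0.0, -0.001]
wrist_force: [0.3, -0.2, -0.3]
width: 0.998
shift mm [ -1.9  -0.4 198.9] turn deg 0.25 tip along/lat/z [-141.1    1.5] 204.9 F [ 0.3 -0.2 -0.3] t 1.35
```

```bash
python3 -m crank '[[-0.002,0,0.05,0.2,0],[-0.002,0,0.1,0.2,0],[-0.002,0,0.14,0.2,0],[-0.002,0,0.17,0.2,0],[-0.002,0,0.185,0.2,0],[-0.002,0,0.198,0.2,0],[-0.002,0,0.198,0.2,0]]' 5
python3 -m crank '[[0,0,0,0,0.1],[0,0,0,0,0.18],[0,0,0,0,0.24],[0,0,0,0,0.28],[0,0,0,0,0.32],[0,0,0,0,0.35],[0,0,0,0,0.36],[0,0,0,0,0.36],[0,0,0,0,0.36]]' 5
python3 - <<'E'
from h import *
from station import ctrl
import cv2
goto(ctrl.sense(),-.1428,0.001,.006)
for n in("top","side"):
    f=ctrl.grab_frame(n);np.savez(n+"1.npz",**f)
t=np.load("top1.npz")["image"][:,:,::-1]; s=np.load("side1.npz")["image"][:,:,::-1]
a=cv2.resize(t[160:260,230:360],(520,400),interpolation=cv2.INTER_CUBIC);b=cv2.resize(s[200:280,200:304],(260*2,400),interpolation=cv2.INTER_CUBIC)
cv2.imwrite("pics/p1.png",cv2.resize(np.hstack([a,b]),(800,308)))
E
```

```text
time_s: 2.22
eef_pos: [0.5638, -0.1508, 0.2063]
ee_rot: [0.717, 0.697, -0.0, -0.0]
wrist_force: [-0.3, 0.4, -0.7]
width: 0.999
time_s: 3.35
eef_pos: [0.5641, -0.1504, 0.2066]
ee_rot: [0.717, 0.697, 0.0, -0.0]
wrist_force: [-3.1, 1.3, 2.9]
width: 0.64
shift mm [2.6 0.6 1.6] turn deg -0.21 tip along/lat/z [-145.4    0.4] 7.6 F [-3.1  1.3  2.9] t 3.35
```

View pics/p1.png

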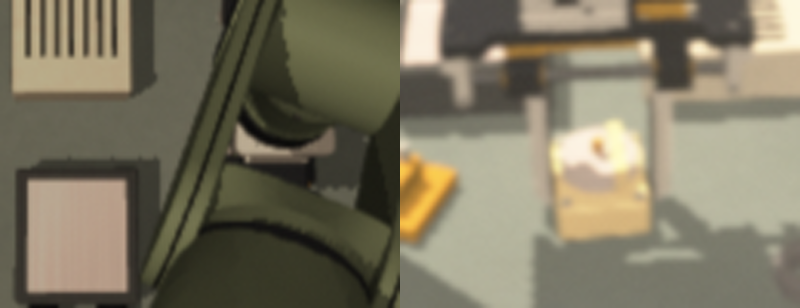

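The crop shows the capacitor between the two fingers and nearly square with them. I'll open, slide straight back at this height, then narrow the fingers behind it.

```bash
python3 -m crank '[[0,0,0,0,0.1],[0,0,0,0,0],[0,0,0,0,0],[-0.02,0,0,0,0],[-0.045,0,0,0,0],[-0.08,0,0,0,0],[-0.08,0,0,0,0.7],[-0.08,0,0,0,0.7],[-0.08,0,0,0,0.7],[-0.08,0,0,0,0.7]]' 5
python3 - <<'E'
from h import *
from station import ctrl
import cv2
s=ctrl.sense();goto(s,-.186,0.001,.006);print(s["width"])
for n in("top","side"):
    f=ctrl.grab_frame(n);np.savez(n+"2.npz",**f)
t=np.load("top2.npz")["image"][:,:,::-1]; s=np.load("side2.npz")["image"][:,:,::-1]
a=cv2.resize(t[160:260,230:360],(520,400),interpolation=cv2.INTER_CUBIC);b=cv2.resize(s[200:280,200:304],(260*2,400),interpolation=cv2.INTER_CUBIC)
cv2.imwrite("pics/p2.png",cv2.resize(np.vstack([a,b]),(780,600*2))[:600]);cv2.imwrite("pics/p2.png",cv2.resize(t[160:260,230:360],(780,600),interpolation=cv2.INTER_CUBIC))
E
```

```text
time_s: 4.7
eef_pos: [0.5618, -0.2297, 0.2066]
ee_rot: [0.717, 0.697, -0.0, -0.0]
wrist_force: [-0.2, 0.5, 0.3]
width: 0.614
shift mm [38.8  0.8  1.6] turn deg -0.14 tip along/lat/z [-2.248e+02  1.000e-01] 7.6 F [-0.2  0.5  0.3] t 4.7
0.6138454042091839
```

View pics/p2.png

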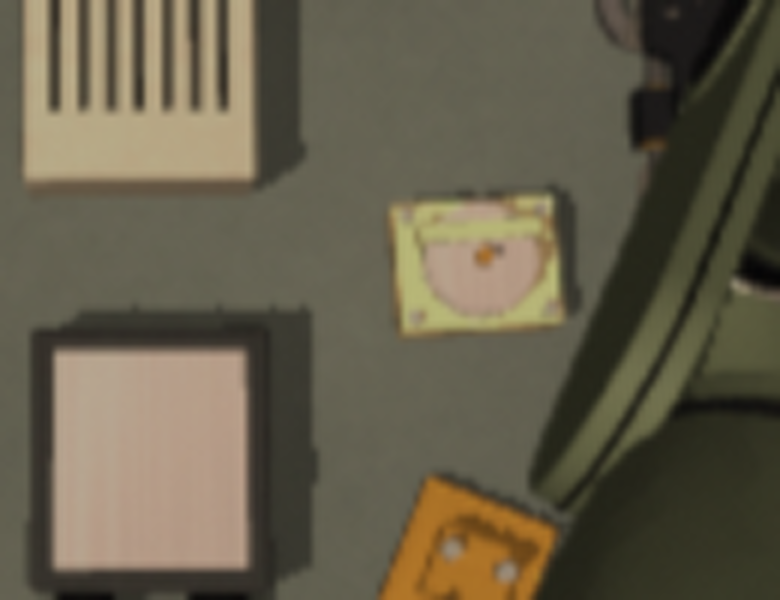

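```bash
python3 - <<'E'
from h import *
np.set_printoptions(precision=4,suppress=True)
Q=lambda u,v:(230+(u+.5)/6-.5,160+(v+.5)/6-.5)
P=np.array([onz("top",*Q(*a),.024)[:2] for a in [(389,205),(553,194),(565,323),(401,336)]])
print("cap",togap(P.mean(0)),"yaw",[np.arctan2(-(d)[0],d[1])-YAW for d in(P[0]-P[1],P[3]-P[2])])
for a,z in [((257,180),.042),((25,181),.042),((140,188),0),((267,331),.04),((33,332),.04)]:print(togap(onz("top",*Q(*a),z)))
E
```

```text
cap [-0.1427 -0.0015] yaw [np.float64(0.06558097596138021), np.float64(0.07690576523450332)]
[-0.0479  0.032 ]
[0.0503 0.0318]
[0.002  0.0365]
[-0.0515 -0.032 ]
[ 0.0465 -0.0322]
```

```bash
python3 -m crank '[[0.01,0.001,0,0,0.7],[0.02,0.001,0,0,0.7],[0.025,0.001,0,0,0.7],[0.032,0.001,0,0,0.7],[0.038,0.001,0,0,0.7],[0.044,0.001,0,0,0.7],[0.050,0.001,0,0,0.7],[0.056,0.001,0,0,0.7],[0.062,0.001,0,0,0.7],[0.062,0.001,0,0,0.7]]'
python3 - <<'E'
from h import *
from station import ctrl
import cv2
s=ctrl.sense();goto(s,-.186,0.001,.006);print(s["width"])
f=ctrl.grab_frame("top");t=f["image"][:,:,::-1]
cv2.imwrite("pics/p3.png",cv2.resize(t[160:260,230:360],(780,600),interpolation=cv2.INTER_CUBIC))
E
```

```text
time_s: 6.05
eef_pos: [0.5646, -0.1679, 0.2066]
ee_rot: [0.717, 0.697, 0.0, -0.0]
wrist_force: [-0.8, 0.3, 0.9]
width: 0.302
shift mm [-23.1  -0.3   1.6] turn deg -0.18 tip along/lat/z [-162.9    1.4] 7.6 F [-0.8  0.3  0.9] t 6.05
0.30233225871496255
```

View pics/p3.png

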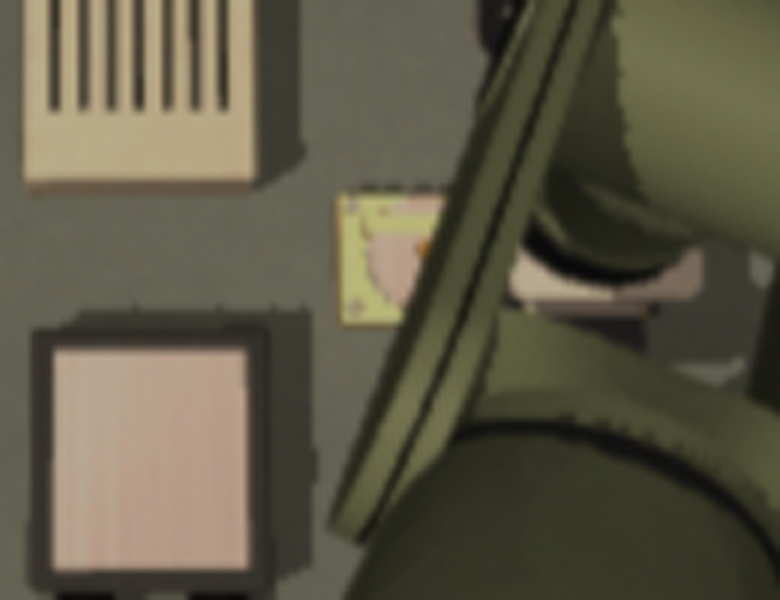

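```bash
python3 - <<'E'
from h import *
np.set_printoptions(precision=4,suppress=True)
Q=lambda u,v:(230+(u+.5)/6-.5,160+(v+.5)/6-.5)
for a in [(336,196),(342,327),(445,190)]: print(togap(onz("top",*Q(*a),.024)))
E
```

```text
[-0.0827  0.0283]
[-0.0843 -0.0284]
[-0.1298  0.0308]
```

The front face is centred in the 64 mm gap to within 1 mm, and the remaining yaw is about 0.03–0.05 rad, so it fits. I'll push on.

```bash
python3 -m crank '[[0.005,-0.001,0,0,0.7],[0.01,-0.001,0,0,0.7],[0.015,-0.001,0,0,0.7],[0.02,-0.001,0,0,0.7],[0.025,-0.001,0,0,0.7],[0.03,-0.001,0,0,0.7],[0.035,-0.001,0,0,0.7],[0.04,-0.001,0,0,0.7],[0.045,-0.001,0,0,0.7],[0.05,-0.001,0,0,0.7]]'
python3 - <<'E'
from h import *
from station import ctrl
import cv2
s=ctrl.sense();goto(s,-.186,0.0,.006)
f=ctrl.grab_frame("top");t=f["image"][:,:,::-1];g=ctrl.grab_frame("side")["image"][:,:,::-1]
a=cv2.resize(t[150:250,210:340],(520,400),interpolation=cv2.INTER_CUBIC);b=cv2.resize(g[180:280,190:320],(520,400),interpolation=cv2.INTER_CUBIC)
cv2.imwrite("pics/p4.png",cv2.resize(np.hstack([a,b]),(800,308)))
E
```

```text
time_s: 7.35
eef_pos: [0.565, -0.1183, 0.2067]
ee_rot: [0.717, 0.697, -0.0, 0.0]
wrist_force: [0.4, -1.9, 0.9]
width: 0.302
shift mm [-72.7  -0.3   1.7] turn deg -0.2 tip along/lat/z [-113.3    0.6] 7.7 F [ 0.4 -1.9  0.9] t 7.35
```

View pics/p4.png

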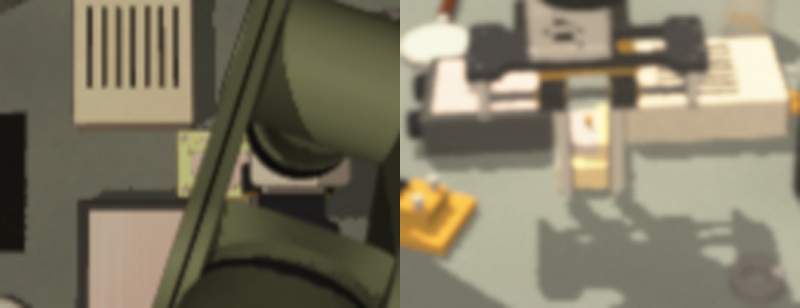

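The capacitor's nose is inside the gap, centred, with only 2 N on the wrist. I'll continue in stages and check the force at each one.

```bash
python3 -m crank '[[0.006,-0.0005,0,0,0.7],[0.012,-0.0005,0,0,0.7],[0.018,-0.0005,0,0,0.7],[0.024,-0.0005,0,0,0.7],[0.03,-0.0005,0,0,0.7],[0.036,-0.0005,0,0,0.7],[0.042,-0.0005,0,0,0.7],[0.048,-0.0005,0,0,0.7],[0.054,-0.0005,0,0,0.7],[0.06,-0.0005,0,0,0.7]]'
```

```text
time_s: 8.7
eef_pos: [0.5661, -0.0581, 0.2066]
ee_rot: [0.717, 0.697, -0.0, -0.0]
wrist_force: [-0.5, -1.1, 1.0]
width: 0.302
```

```bash
python3 -m crank '[[0.006,0,0,0,0.7],[0.012,0,0,0,0.7],[0.018,0,0,0,0.7],[0.024,0,0,0,0.7],[0.03,0,0,0,0.7],[0.036,0,0,0,0.7],[0.042,0,0,0,0.7],[0.048,0,0,0,0.7],[0.054,0,0,0,0.7],[0.06,0,0,0,0.7]]'
python3 -c "
from h import *
from station import ctrl
goto(ctrl.sense(),.112,0.0,.006)"
```

```text
time_s: 9.95
eef_pos: [0.5678, 0.0018, 0.2066]
ee_rot: [0.717, 0.697, -0.0, -0.0]
wrist_force: [-0.1, -2.8, 0.7]
width: 0.3
shift mm [105.2  -0.8   1.6] turn deg -0.21 tip along/lat/z [6.8 0.4] 7.6 F [-0.1 -2.8  0.7] t 9.95
```

```bash
python3 -m crank '[[0.006,0,0,0,0.7],[0.012,0,0,0,0.7],[0.018,0,0,0,0.7],[0.024,0,0,0,0.7],[0.03,0,0,0,0.7],[0.036,0,0,0,0.7],[0.042,0,0,0,0.7],[0.048,0,0,0,0.7],[0.054,0,0,0,0.7],[0.06,0,0,0,0.7]]'
python3 -m crank '[[0.006,0,0,0,0.7],[0.012,0,0,0,0.7],[0.018,0,0,0,0.7],[0.024,0,0,0,0.7],[0.029,0,0,0,0.7],[0.034,0,0,0,0.7],[0.038,0,0,0,0.7],[0.042,0,0,0,0.7],[0.044,0,0,0,0.7],[0.045,0,0,0,0.7]]'
python3 - <<'E'
from h import *
from station import ctrl
import cv2
goto(ctrl.sense(),.112,0.0,.006)
g=ctrl.grab_frame("side")["image"][:,:,::-1];t=ctrl.grab_frame("top")["image"][:,:,::-1]
a=cv2.resize(t[150:250,160:290],(520,400),interpolation=cv2.INTER_CUBIC);b=cv2.resize(g[150:250,190:320],(520,400),interpolation=cv2.INTER_CUBIC)
cv2.imwrite("pics/p5.png",cv2.resize(np.hstack([a,b]),(800,308)))
E
```

```text
time_s: 11.2
eef_pos: [0.5695, 0.0618, 0.2067]
ee_rot: [0.717, 0.697, -0.0, -0.0]
wrist_force: [0.5, -2.6, 0.8]
width: 0.297
time_s: 12.45
eef_pos: [0.5708, 0.1064, 0.2066]
ee_rot: [0.717, 0.697, -0.0, 0.0]
wrist_force: [0.5, -2.3, 0.3]
width: 0.3
shift mm [ 0.5 -0.9  1.6] turn deg -0.2 tip along/lat/z [111.5   0.8] 7.6 F [ 0.5 -2.3  0.3] t 12.45
```

View pics/p5.png

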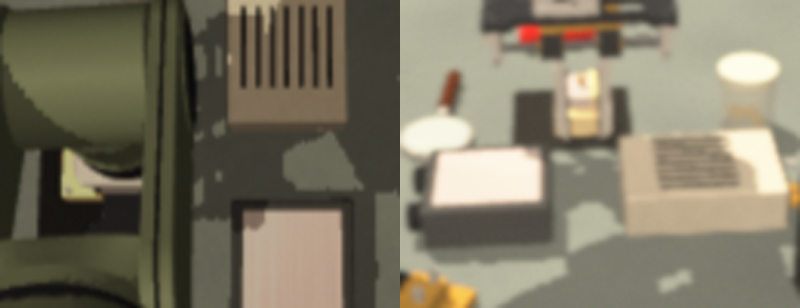

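The capacitor sits on the mat. I'll back off, rise and move away for a clear look.

```bash
python3 -m crank '[[-0.01,0,0,0,0.7],[-0.025,0,0,0,0.7],[-0.025,0,-0.04,0,0.7],[-0.025,0,-0.09,0,0.7],[-0.025,0,-0.15,0,0.7],[-0.025,0,-0.2,0,0.7],[-0.08,0,-0.2,0,0.7],[-0.14,0,-0.2,0,0.7],[-0.2,0,-0.2,0,0.7],[-0.26,0,-0.2,0,0.7]]'
python3 -m crank '[[-0.05,0,0,0,0.7],[-0.1,0,0,0,0.7],[-0.1,0,0,0,0.7]]'
python3 - <<'E'
from h import *
from station import ctrl
import cv2
f=ctrl.grab_frame("top");t=f["image"][:,:,::-1];g=ctrl.grab_frame("side")["image"][:,:,::-1]
cv2.imwrite("pics/p6.png",np.hstack([cv2.resize(t[165:250,160:260],(500,425),interpolation=cv2.INTER_CUBIC),cv2.resize(g[160:245,215:275],(300,425),interpolation=cv2.INTER_CUBIC)]))
cv2.imwrite("pics/p7.png",np.vstack([t[60:360,:],cv2.resize(g,(512,384))[85:385]]))
E
```

```text
time_s: 13.8
eef_pos: [0.5627, -0.1562, 0.4068]
ee_rot: [0.717, 0.697, 0.0, 0.0]
wrist_force: [1.1, 0.1, 0.2]
width: 0.298
time_s: 14.18
eef_pos: [0.5595, -0.2578, 0.4063]
ee_rot: [0.719, 0.695, -0.0, 0.0]
wrist_force: [0.3, 0.4, 0.5]
width: 0.299
```

View pics/p6.png

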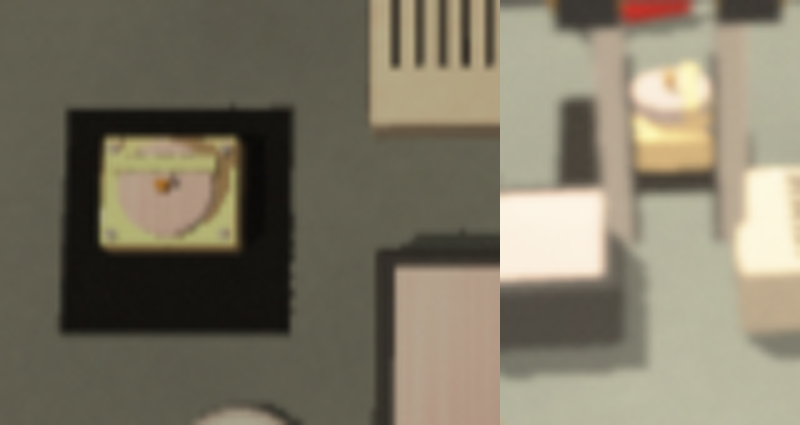

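View pics/p7.png

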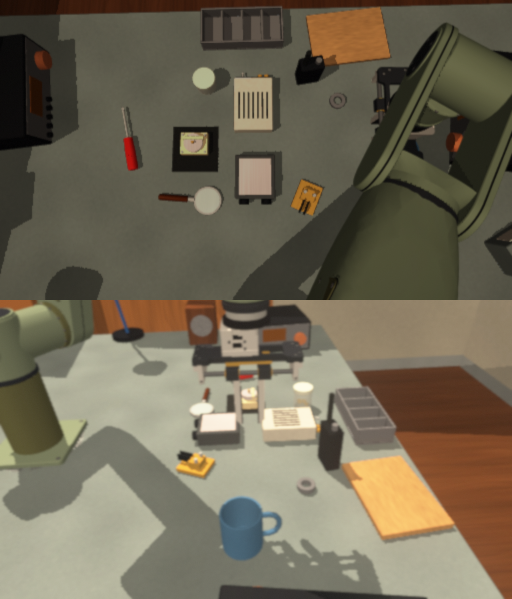

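The base lies fully inside the mat. In the crop, block edges run x 98–240 and y 135–250, and mat edges x 63–292 and y 108–332. The bystanders haven't moved and the hand is high and clear.

```bash
python3 -m crank '[[0,0,0,0,0.7],[0,0,0,0,0.7],[0,0,0,0,0.7]]'; python3 -c "
from station import ctrl
print(ctrl.job_done())"
```

```text
time_s: 14.65
eef_pos: [0.5609, -0.2525, 0.4068]
ee_rot: [0.716, 0.698, 0.0, 0.0]
wrist_force: [-0.2, 0.6, -0.5]
width: 0.302
the job is handed in; nothing more can be done
None
```

The capacitor is through the gap with its whole base on the black mat, and I handed the job in at 14.65 s with no verdict reported.

**What I did:** I nudged it onto the gap's centre line by partly closing the open fingers around it. That left it about 1.5 mm off the line. I then pushed it from behind with two narrowed fingertips in one straight run and never lifted it.

**Force:** wrist readings, taken at the end of each move, stayed at about 4 N or less.

**Final pictures:**
- **Capacitor:** it is upright, with roughly 14 mm or more of mat showing on every side.
- **Hand:** it is about 0.2 m above the desk and touching nothing.
- **Other things on the desk:** they look unmoved. The toggle is too small to read directly, but the hand stayed well away from the supply's front panel.

**Checks that disagreed:**
- **Gap width:** my first estimate was about 61 mm, below the stated 62–64.5 mm. A closer picture gave 64 mm.
- **Capacitor height:** the two views put the block's top at about 20 mm against the stated 24 mm.
- **Squaring up:** just before the gap the capacitor was still turned about 0.03–0.05 rad from the gap line. That still fitted through.

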